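Seat the filter drawer and start its locking bolt

ROBOT

A 6-joint arm with a two-finger parallel gripper is mounted at the origin on the work surface. World frame = base frame: x ahead of the robot, y to its left, z up, the work surface at z = 0. Lengths are in m, angles in rad, forces in N, time in s.
With the tool pointing down it reaches from about 0.4 to 0.825 m from the base axis. Payload 7 kg.
Tool frame: the origin (TCP) lies at the centre of the arm's flange, where the gripper is bolted on; the fingertips stand 178 mm ahead of it and the grasp point (between the pads) lies arm.tcp_to_grasp ahead of it (arm.tcp_to_grasp is the distance from the TCP to the grasp point, in m); z points along the fingers, y is the direction in which the jaws open and shut (so a half turn about z gives the same grasp; the last joint's range is limited). The gripper opens to 88 mm and grips with 3 to 60 N. Pads are 19 mm wide; open, the fingers measure 130 mm over their backs; the gripper's body (78 mm by 193 mm) begins 47 mm behind the grasp point.
Start: joints at [-0.82, 0.359, 0.012, 0, -1.224, -0.288], TCP at [0.301, -0.604, 0.405] pointing down, gripper open.
Joint ranges: [-3.07, 3.07], [-1.43, 2.12], [-1.02, 1.25], [-3.03, 1.67], [-3.05, -0], [-3.03, 3.03]. Speed limits (rad/s): [2.39, 2.39, 3.01, 3.14, 3.14, 3.14].

INTERFACE

Orientations are given as [roll, pitch, yaw] about the fixed x, y, z axes, in that order (R = Rz(yaw) Ry(pitch) Rx(roll)).
In Python, from station import arm gives the robot as it stands.
- The arm moves only by the tool move_arm, never from a script. Its argument "deltas" is a list of rows, each a list of 6 numbers: the shift along the world's x, y, z in mm, then the turn, a rotation vector about the world's x, y, z in degrees. In form: [[tx, ty, tz, ax, ay, az], ...]. A call has exactly 5 rows; each row shifts and turns the commanded pose from where the row before left it; what a row does not reach is not made up. A row lasts 1/12 s, in which the tool goes at most 41.7 mm and 7.16 degrees, less where a joint would pass 70% of its speed; a pose out of reach is approached as far as the arm can. A call with a gripper value outside its range is refused whole. "claw" is the closure in counts, from 0 (fully open) to 255 (shut), set as the call begins (left out, the last holds). The fingers move at their own pace and stop on an object; "squeeze" is the grip in N (left out, the last holds). Time passes only in rows, so rows that do not move let the fingers close, or fill a call up. It gives the time, the measured TCP pose, the force and the opening at its end, in the units of the state.
- arm.get_state(): the state, without advancing time (a new reading comes with each control period).
- arm.grab_frame(name): name is "scene" or "top" or "wrist"; returns the picture (420x560x3 uint8, red, green, blue); there is no depth.
- arm.calibration(name): a dict with "intrinsics" (3x3 intrinsics, pixels), "k1" (the pictures are not rectified: a ray, as slopes to the right and down, at radius r is drawn at 1 + k1 r^2 times it, then the intrinsics apply), "T" (4x4, takes a point from camera to world coordinates); the wrist camera has in their place "mount" (4x4, takes a point from camera to tool coordinates, whose origin is the TCP and whose axes are the flange's). Camera axes: x right, y up, looking along -z (the intrinsics and any distortion apply to the point x, -y, -z); pixel columns grow to the right and rows downward; lengths in m; the calibration is good to about 2 mm. A picture is of the moment at which its call begins: read the wrist's pose just before it. calibration takes no time and is no camera call.
- arm.job_done(): hands the job in, once; it reports no verdict.
Trained networks look in the newest picture that a camera, given by its name, has taken for a name from the list of things; names that differ only in an ending like _2 or _b are one class to them, and where a whole thing is asked for, a point or a joint stands for the part that bears it (a point fixed in the world has none). Each returns a list of dicts, best first, with "score" (0 to 1); they miss things now and then, are a little off and sometimes report something else, mostly with a low value. They report only what shows in the picture. A call takes as long as a camera call.
- arm.spot_in(thing, camera): "xy" ([column, row] in pixels, amid what is visible of it).
- arm.masks_of(thing, camera): "pixels" (420x560 bool, what is visible of it) and "xy" ([column, row] in pixels, amid what is visible of it).
- arm.spot_point(thing, camera): "xy" ([column, row] in pixels: a listed point, or the origin of a listed thing).
The state is a dict: "t": time; "q": joint angles; "qd": joint speeds; "joint_efforts": joint torques, N m; "eef_pos": TCP position; "ee_rot": TCP orientation; "force": force on the tool from outside, world axes, zero at the start; "moment": the same for the moment, N m; "width": finger opening in m.
Only numpy, scipy, OpenCV 4.12 (cv2) and the standard library are available. Lean on these libraries where they do the work, as an engineer would, in place of code of your own. Each camera call takes 0.05 s, during which the arm holds its last target. There are 200 camera calls.

TASK

Push the module's open filter drawer fully home until it seats in its detent. Then start the locking bolt on top of the module properly: turn it backward (anticlockwise from above) until you notice it drop at the start of the thread, then forward about one full turn from there, and finish while still holding its wing handle firmly in the gripper, so that it can be tightened later. Leave everything else on the bench where it stands.

Things in the scene. Friction and masses are not known exactly. Their poses are not given: they have to be found in the camera images.
- unit: filter module: a white box 220 mm deep, 200 mm wide, its top 100 mm above the table, fixed to the bench; origin at the centre of its underside, x axis pointing to its rear, z up. Its drawer opens at the front (-x side)
- drawer (a joint): how far the filter drawer stands open, m: 0 is fully home against its stop. A sprung ball detent resists with about 6 N from 11 mm to 5 mm open, then pulls the drawer the rest of the way in and keeps it there
- drawer_front (a point): centre of the outer face of the drawer's front: a flat grey plate 192 mm wide, 64 mm high, lower edge 20 mm above the table, no projecting handle. z axis up; x axis horizontal, pointing into the module, the way the drawer is pushed
- boss_top (a point): centre of the mouth of the round threaded boss (34 mm across) on the module's top, 130 mm above the table, 102 mm behind the front face of the seated drawer; the locking bolt stands upright in it, and its axis passes through this point
- bolt_grip (a point): centre of the black wing handle of the locking bolt, the grip point, on the bolt's axis: a bar 48 mm long (this point's x axis), 14 mm thick (y), 30 mm high (z, up), on a 14 mm steel shank. The bar's underside is 34 mm above the boss at its greatest height, 18 mm when the job is done
- bolt_turn (a joint): angle the bolt has been turned, rad; grows clockwise seen from above (forward, right-hand thread), falls anticlockwise (backward). It turns against about 0.03 N m, without limit over several grasps. The thread's start lies somewhere 0.05 to 0.35 turn back from the first angle
- bolt_depth (a joint): how far down the bolt is, m. At first it only rests on the thread (1 to 3.5 mm). Turned back it climbs 8 mm a turn to about 0.5 mm at the thread's start and there falls to 8.5 mm (less if turned on back). Forward from there it goes down 8 mm a turn; stop at 20 mm. About 5 N (weight, spring) press it down: a tight grip can keep it from falling until eased. It cannot be lifted out
- dishes_mid (a point): a stack of two clear round culture dishes, 60 mm across, 28 mm high in all, lying on the module's rear top; point at its centre
- reagent_mid (a point): amber reagent bottle, 56 mm across, 120 mm high, beside the module; point half-way up
- beaker_mid (a point): glass beaker, 70 mm across the rim, 85 mm high, on the module's other side; point half-way up
- wrench_grip (a point): small steel spanner, 140 mm long, lying beside the module; point on its handle
- tipbox_mid (a point): pipette-tip box, 120 x 85 x 49 mm; point at its centre
- rack_mid (a point): tube rack block with eight holes, 150 x 60 x 40 mm; point at its centre
- cuvettes_mid (a point): small lidded box, 70 x 50 x 36 mm; point at its centre

How it is judged:
On the way, in this order (a step that is already met when the one before it is completed fails the run):
1. the drawer is pushed home and seated, the bolt not yet dropped (value of joint drawer below 0.0025 m and value of joint bolt_depth below 0.004 m), for 0.2 s.
2. the bolt has been turned backward and has dropped at the start of the thread (value of joint drawer below 0.0025 m and value of joint bolt_depth above 0.0055 m and value of joint bolt_turn below 0.6 rad), for 0.1 s.
3. the bolt is about one turn in (value of joint drawer below 0.0025 m and value of joint bolt_depth between 0.0135 and 0.0186 m), for 0.1 s.
At the end, for the whole second after the job is handed in: the drawer is home (within 2.5 mm), the bolt, dropped into the thread by turning back, stands between 13.5 and 18.6 mm deep (about one turn past the drop, which counts as 16.5 mm: from 0.37 turn less to 0.25 more), still, and the fingers hold its handle with more than 3 N (all of step 3 and value of joint bolt_turn below 7.5 rad and contact force between the fingers and bolt_turn above 3 N and velocity of joint bolt_turn between -0.1 and 0.1 rad/s and velocity of joint bolt_depth below 0.005 m/s); the arm keeps its last pose, push and grip.
It fails at once if a bystander is displaced by more than 20 mm (distance of any of dishes_mid, reagent_mid, beaker_mid, wrench_grip, tipbox_mid, rack_mid, cuvettes_mid from where it was at the start of the episode above 0.02 m).
It also fails if it takes over 72 s, if anything falls off the work surface, if the arm or the gripper's body presses on something with over 40 N, if the wrist force passes 120 N, or if a joint passes its speed limit or range.

## Working session

There is one attempt and no reset: what is moved stays moved. The work goes in short steps, Python scripts to look and compute and a tool call to move; the robot and the scene stay as the last step left them, time stands still between calls to the robot, and variables do not carry over. Pictures are saved under pics/ and viewed, about 8 in all and at most 12, crops included, and the job is handed in when it is done.

Besides the shell and the picture viewer there is one more tool, called in YAML: its name, and indented under it one key for each argument. move_arm: Moves the arm, as the interface text tells. Its arguments: {"type":"object","properties":{"deltas":{"type":"array","items":{"type":"array","items":{"type":"number"}}},"claw":{"type":"number"},"squeeze":{"type":"number"}},"required":["deltas"]}

```bash
ls; mkdir -p pics
cat > h.py <<'E'
import numpy as np,cv2
from scipy.spatial.transform import Rotation as R
from station import arm
def cam(name,st=None):
    c=arm.calibration(name)
    if 'T' in c: T=np.array(c['T'])
    else:
        st=st or arm.get_state(); M=np.eye(4); M[:3,:3]=R.from_euler('xyz',st['ee_rot']).as_matrix(); M[:3,3]=st['eef_pos']; T=M@np.array(c['mount'])
    return np.array(c['intrinsics']),c['k1'],T
def ray(C,xy):
    K,k1,T=C
    d=np.array([(xy[0]-K[0,2])/K[0,0],(xy[1]-K[1,2])/K[1,1]]); s=d.copy()
    for _ in range(20): s=d/(1+k1*(s@s))
    v=T[:3,:3]@np.array([s[0],-s[1],-1]); return T[:3,3],v/np.linalg.norm(v)
def proj(C,p):
    K,k1,T=C; q=T[:3,:3].T@(np.array(p)-T[:3,3]); s=np.array([q[0],-q[1]])/-q[2]; s=s*(1+k1*(s@s))
    return np.array([K[0,0]*s[0]+K[0,2],K[1,1]*s[1]+K[1,2]])
def tri(rs):
    A=np.zeros((3,3));b=np.zeros(3)
    for o,d in rs: P=np.eye(3)-np.outer(d,d);A+=P;b+=P@o
    x=np.linalg.solve(A,b); return x,[np.linalg.norm(np.cross(x-o,d)) for o,d in rs]
def plane(r,z): o,d=r; return o+d*(z-o[2])/d[2]
E
cat > a.py <<'E'
from h import *
np.set_printoptions(precision=4,suppress=True)
print(arm.tcp_to_grasp,arm.get_state())
for n in ['scene','top']:
    cv2.imwrite(f'pics/{n}0.png',arm.grab_frame(n)[:,:,::-1])
C={n:cam(n) for n in ['scene','top']}
for n in C: print(n,C[n][2])
for t in ['drawer_front','boss_top','bolt_grip','unit','dishes_mid','reagent_mid','beaker_mid','wrench_grip','tipbox_mid','rack_mid','cuvettes_mid']:
    rs=[]
    for n in C:
        r=arm.spot_point(t,n)
        if r: rs.append(ray(C[n],r[0]['xy'])); print(t,n,np.array(r[0]['xy']).round(1),round(r[0]['score'],2),end=' ')
    print(*(tri(rs) if len(rs)==2 else ''))
E
python3 a.py
```

```text
pics
0.1593 {'t': 0.0, 'q': array([-0.8199,  0.3594,  0.0111, -0.0003, -1.2241, -0.2881]), 'qd': array([-0.0002, -0.0008,  0.0006, -0.0007,  0.0003, -0.0013]), 'joint_efforts': array([ -0.    , -58.2719,  29.3053,   6.9972,   0.0067,  -0.0002]), 'eef_pos': array([ 0.3013, -0.6038,  0.4037]), 'ee_rot': array([ 3.1399, -0.0002, -2.6789]), 'force': array([0.0824, 0.338 , 0.2349]), 'moment': array([ 0.006 ,  0.007 , -0.0136]), 'width': 0.08776880945540082}
scene [[-0.8596 -0.396   0.323   1.0112]
 [ 0.511  -0.6698  0.5387  0.6752]
 [ 0.003   0.6281  0.7781  1.1389]
 [ 0.      0.      0.      1.    ]]
top [[ 0.0068  0.997  -0.0774  0.4732]
 [-1.      0.0067 -0.0011 -0.0157]
 [-0.0006  0.0775  0.997   1.6554]
 [ 0.      0.      0.      1.    ]]
drawer_front scene [328.7 241.3] 0.83 drawer_front top [237.6 260.7] 0.64 [0.4625 0.1192 0.0413] [np.float64(0.004733514520543628), np.float64(0.004733514520543815)]
boss_top scene [289.7 251.5] 0.64 boss_top top [236.2 204.7] 0.91 [0.6261 0.1242 0.1173] [np.float64(0.0033064442274904383), np.float64(0.0033064442274904522)]
bolt_grip scene [287.2 24
[... 732 characters left out ...]
8349219), np.float64(0.004372713248349462)]
wrench_grip scene [354.1 306.2] 0.89 wrench_grip top [173.  241.7] 0.59 [0.52   0.3332 0.0118] [np.float64(0.002915713354916859), np.float64(0.002915713354916869)]
tipbox_mid scene [402.5 350.7] 0.87 tipbox_mid top [117.  253.4] 0.78 [0.4822 0.5159 0.0079] [np.float64(0.0060614403824319225), np.float64(0.006061440382431867)]
rack_mid scene [241.3 132.6] 0.84 rack_mid top [436.3 266.3] 0.55 [ 0.4452 -0.5186  0.0162] [np.float64(0.002091692281950757), np.float64(0.002091692281950981)]
cuvettes_mid scene [286.2 215.5] 0.68 cuvettes_mid top [295.1 244.5] 0.78 [ 0.5135 -0.0608  0.0115] [np.float64(0.001875333911514115), np.float64(0.001875333911514172)]
```

Run:
```python
import cv2,numpy as np
a=cv2.imread('pics/scene0.png')[150:380,180:440];b=cv2.imread('pics/top0.png')[130:320,140:340]
a=cv2.resize(a,None,fx=600/230*0.75,fy=600/230*0.75,interpolation=3) 
b=cv2.resize(b,None,fx=1.45,fy=1.45,interpolation=3)
print(a.shape,b.shape)
o=np.zeros((600,800,3),np.uint8);o[:a.shape[0],:a.shape[1]]=a;h=b.shape[1];o[:b.shape[0],a.shape[1]:a.shape[1]+b.shape[1]]=b[:,:800-a.shape[1]]
cv2.imwrite('pics/v1.png',o)
```

```text
(450, 509, 3) (276, 290, 3)
```

View pics/v1.png

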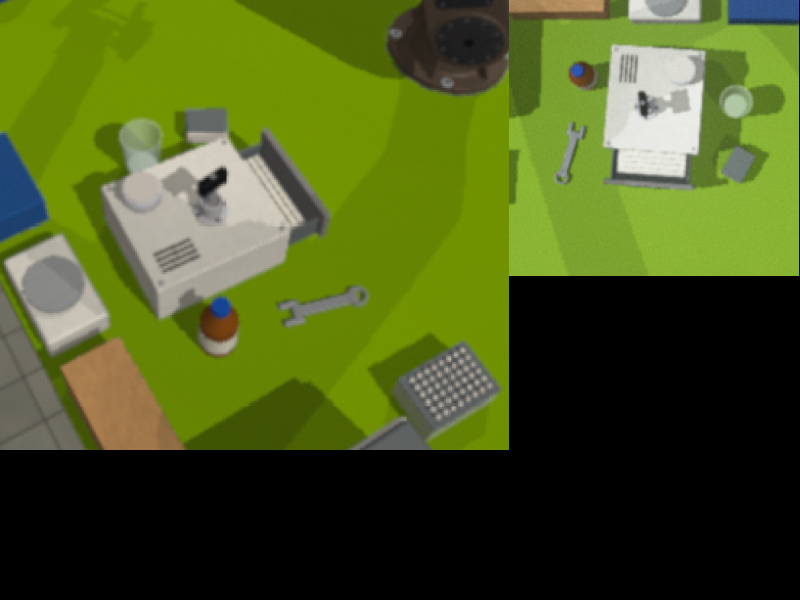

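The scene shows the module with its drawer open toward the robot (plate at about scene (329,241), top (238,261)). The black wing is at about scene (287,242). The module is yawed about -3°. I'll move over to it, then look with the wrist camera.

move_arm:
  deltas:
    - [12,36,0,0,0,-2]
    - [12,36,0,0,0,-2]
    - [12,36,0,0,0,-2]
    - [12,36,0,0,0,-2]
    - [12,36,0,0,0,-2]
  claw: 255
  squeeze: 20

```text
t: 1.62
eef_pos: [0.3614, -0.4224, 0.4047]
ee_rot: [-3.141, 0.0, -2.856]
force: [1.2, 1.1, 0.5]
width: 0.0599
```

move_arm:
  deltas:
    - [12,36,0,0,0,-2]
    - [12,36,0,0,0,-2]
    - [12,36,0,0,0,-2]
    - [12,36,0,0,0,-2]
    - [12,36,0,0,0,-2]

```text
t: 2.03
eef_pos: [0.4214, -0.2422, 0.405]
ee_rot: [-3.141, 0.001, -3.03]
force: [1.1, 0.1, 0.2]
width: 0.0262
```

move_arm:
  deltas:
    - [4,36,0,0,0,-2]
    - [4,36,0,0,0,-2]
    - [4,36,0,0,0,-2]
    - [4,36,0,0,0,-2]
    - [4,36,0,0,0,-2]

```text
t: 2.45
eef_pos: [0.441, -0.0623, 0.4051]
ee_rot: [3.141, 0.001, 3.079]
force: [0.3, 0.3, -0.6]
width: 0.0006
```

move_arm:
  deltas:
    - [0,36,0,0,0,0]
    - [0,36,0,0,0,0]
    - [0,36,0,0,0,0]
    - [0,36,0,0,0,0]
    - [0,0,0,0,0,0]

```text
t: 2.87
eef_pos: [0.4415, 0.0845, 0.4051]
ee_rot: [3.14, 0.002, 3.085]
force: [-0.5, 0.3, 0.7]
width: 0.0002
```

```bash
cat > w.py <<'E'
from h import *
import sys
np.set_printoptions(precision=4,suppress=True)
st=arm.get_state(); C=cam('wrist',st); print(st['t'],st['eef_pos'],st['ee_rot'],st['q'],st['force'],st['width'])
cv2.imwrite(f'pics/{sys.argv[1]}.png',arm.grab_frame('wrist')[:,:,::-1])
for t,z in [('drawer_front',.052),('boss_top',.130),('bolt_grip',.178),('cuvettes_mid',.018),('unit',0)]:
    for r in arm.spot_point(t,'wrist')[:1]: print(t,r['xy'],r['score'],plane(ray(C,r['xy']),z))
print('origin',C[2][:3,3],C[2][:3,2])
E
python3 w.py w1
```

```text
2.8667 [0.4415 0.0845 0.4051] [3.1403 0.0015 3.0848] [ 0.6298 -0.0238 -0.4584 -0.0001 -1.1343 -2.2574] [-0.4895  0.2562  0.6671] 0.00018678751190700967
drawer_front [331.3, 215.4] 0.73 [0.4674 0.1283 0.052 ]
cuvettes_mid [152.9, 263.0] 0.77 [ 0.5216 -0.0683  0.018 ]
origin [0.3698 0.0893 0.3845] [-0.2696  0.0158  0.9628]
```

View pics/w1.png

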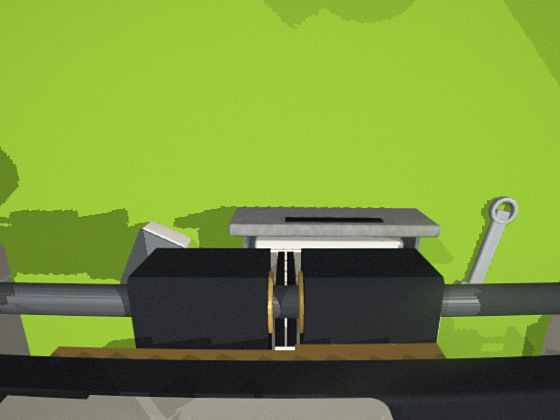

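The wrist view shows the plate's outer face as a grey bar between (230,235) and (439,235). It has a dark slot at (333,219), and the cuvette box is at (155,245).

Run:
```python
from h import *
C=cam('wrist')
for xy,z in [((233,209),.02),((435,209),.02),((230,224),.084),((439,224),.084),((230,235),.084),((439,235),.084)]: print(xy,z,plane(ray(C,xy),z).round(4))
T=cam('top')
b=cv2.imread('pics/top0.png')
for i,p in enumerate([(0.45,0.22,.084),(.45,.03,.084)]): print(proj(T,p))
m=arm.masks_of('drawer_front','wrist')
for k in m[:2]:
    ys,xs=np.where(k['pixels']);print(k['score'],xs.min(),xs.max(),ys.min(),ys.max())
    P=k['pixels']
    for x in range(xs.min(),xs.max(),30):
        c=np.where(P[:,x])[0]; print(x,c.min(),c.max(),end='; ')
g=cv2.imread('pics/w1.png')
for x in (245,300,370,425): print(x,g[204:242,x].mean(1).astype(int))
```

```text
(233, 209) 0.02 [0.4627 0.0224 0.02  ]
(435, 209) 0.02 [0.4759 0.237  0.02  ]
(230, 224) 0.084 [0.4598 0.0293 0.084 ]
(439, 224) 0.084 [0.4713 0.2145 0.084 ]
(230, 235) 0.084 [0.47   0.0282 0.084 ]
(439, 235) 0.084 [0.4817 0.2151 0.084 ]
[204.69586626 263.40369924]
[266.39451708 263.94596784]
0.84 228 439 206 258
228 227 230; 258 207 247; 288 207 251; 318 208 246; 348 208 247; 378 208 247; 408 208 247; 438 226 236; 245 [146 138  97  91  97  99  98  98  98  96 101  97  96 100  98  97  95  94
  93  97 136 158 170 171 178 178 177 169 168 165 155 128 105 118 118 117
 115 120]
300 [143 140 139  93  94  98 100  92  96  98  95  96  82  37  19  12  15  32
  82  98 121 163 162 164 170 167 164 159 159 157 158 136 129 152 158 157
 175 225]
370 [142 149 141  97  89  96  99  95  96  88  92  96  98  81  27  17  19  19
  56  97 105 144 153 160 163 168 163 165 158 160 164 146 125 152 148 146
 162 199]
425 [143 140 139 140 142 137 138 142 142 142 138 110  97  93 100 103 104 100
 102  99 103 127 154 161 163 158 156 150 154 153 154 143 118 109 123 127
 125 126]
```

move_arm:
  deltas:
    - [-8,18,0,0,0,0]
    - [-8,18,-15,0,0,0]
    - [0,0,-40,0,0,0]
    - [0,0,-40,0,0,0]
    - [0,0,-40,0,0,0]

```text
t: 3.63
eef_pos: [0.4253, 0.1153, 0.2691]
ee_rot: [3.139, 0.002, 3.08]
force: [0.8, 0.2, -1.2]
width: 0.0007
```

move_arm:
  deltas:
    - [0,0,-30,0,0,0]
    - [0,0,-12,0,0,0]
    - [10,-0.6,0,0,0,0]
    - [10,-0.6,0,0,0,0]
    - [4,0,0,0,0,0]

```text
t: 4.05
eef_pos: [0.4517, 0.115, 0.2287]
ee_rot: [3.141, 0.002, 3.08]
force: [0.5, 0.4, -0.3]
width: 0.0003
```

move_arm:
  deltas:
    - [6,-0.4,0,0,0,0]
    - [6,-0.4,0,0,0,0]
    - [6,-0.4,0,0,0,0]
    - [6,-0.4,0,0,0,0]
    - [6,-0.4,0,0,0,0]

```text
t: 4.47
eef_pos: [0.48, 0.1128, 0.2281]
ee_rot: [3.141, 0.001, 3.081]
force: [-2.0, 0.3, 0.3]
width: 0.0005
```

move_arm:
  deltas:
    - [4,-0.25,0,0,0,0]
    - [4,-0.25,0,0,0,0]
    - [4,-0.25,0,0,0,0]
    - [4,-0.25,0,0,0,0]
    - [4,-0.25,0,0,0,0]

```text
t: 4.88
eef_pos: [0.4996, 0.1115, 0.2276]
ee_rot: [-3.141, -0.0, 3.081]
force: [-0.9, 0.5, 0.4]
width: 0.0002
```

move_arm:
  deltas:
    - [1.5,-0.1,0,0,0,0]
    - [1.5,-0.1,0,0,0,0]
    - [1.5,-0.1,0,0,0,0]
    - [1.5,-0.1,0,0,0,0]
    - [1.5,-0.1,0,0,0,0]

```text
t: 5.3
eef_pos: [0.5068, 0.1111, 0.2276]
ee_rot: [-3.142, -0.0, 3.081]
force: [-0.9, 0.8, -0.5]
width: 0.0003
```

move_arm:
  deltas:
    - [1,0,0,0,0,0]
    - [1,0,0,0,0,0]
    - [1,0,0,0,0,0]
    - [1,0,0,0,0,0]
    - [1,0,0,0,0,0]

```text
t: 5.72
eef_pos: [0.5105, 0.1108, 0.2274]
ee_rot: [-3.141, -0.003, 3.08]
force: [-13.2, 4.9, 8.0]
width: 0.0005
```

move_arm:
  deltas:
    - [0.4,0,0,0,0,0]
    - [0.4,0,0,0,0,0]
    - [0.4,0,0,0,0,0]
    - [0,0,0,0,0,0]
    - [0,0,0,0,0,0]

```text
t: 6.13
eef_pos: [0.5115, 0.1108, 0.2274]
ee_rot: [-3.14, -0.003, 3.08]
force: [-8.1, 2.1, 4.7]
width: 0.0007
```

move_arm:
  deltas:
    - [0.5,0,0,0,0,0]
    - [0.5,0,0,0,0,0]
    - [0.5,0,0,0,0,0]
    - [0,0,0,0,0,0]
    - [0,0,0,0,0,0]

```text
t: 6.55
eef_pos: [0.5139, 0.1107, 0.2274]
ee_rot: [-3.141, -0.002, 3.08]
force: [-3.5, -2.4, 1.9]
width: 0.0004
```

move_arm:
  deltas:
    - [0.8,0,0,0,0,0]
    - [0.8,0,0,0,0,0]
    - [0.8,0,0,0,0,0]
    - [0.8,0,0,0,0,0]
    - [0,0,0,0,0,0]

```text
t: 6.97
eef_pos: [0.5187, 0.1116, 0.228]
ee_rot: [3.141, 0.002, 3.081]
force: [-0.5, 0.5, -0.8]
width: 0.0006
```

move_arm:
  deltas:
    - [0.8,0,0,0,0,0]
    - [0.8,0,0,0,0,0]
    - [0.8,0,0,0,0,0]
    - [0,0,0,0,0,0]
    - [0,0,0,0,0,0]

```text
t: 7.38
eef_pos: [0.5196, 0.1112, 0.2276]
ee_rot: [3.142, -0.001, 3.081]
force: [-4.9, 2.1, 2.8]
width: 0.0004
```

move_arm:
  deltas:
    - [0.8,0,0,0,0,0]
    - [0.8,0,0,0,0,0]
    - [0,0,0,0,0,0]
    - [0,0,0,0,0,0]
    - [0,0,0,0,0,0]

```text
t: 7.8
eef_pos: [0.5201, 0.1111, 0.2273]
ee_rot: [-3.141, -0.004, 3.08]
force: [-11.5, 5.1, 6.8]
width: 0.0004
```

move_arm:
  deltas:
    - [-8,0,0,0,0,0]
    - [-15,0,0,0,0,0]
    - [-20,0,10,0,0,0]
    - [-20,0,35,0,0,0]
    - [-20,0,40,0,0,0]
  claw: 0

```text
t: 8.22
eef_pos: [0.4388, 0.1106, 0.3092]
ee_rot: [-3.139, -0.003, 3.081]
force: [1.5, 1.6, 0.8]
width: 0.0282
```

move_arm:
  deltas:
    - [-5,0,40,0,0,0]
    - [10,0,40,0,0,0]
    - [30,0,30,0,0,0]
    - [30,0,0,0,0,0]
    - [0,0,0,0,0,0]

```text
t: 8.63
eef_pos: [0.5085, 0.1118, 0.4218]
ee_rot: [3.139, 0.006, 3.081]
force: [1.5, -0.2, -1.3]
width: 0.0614
```

```bash
python3 w.py w2; python3 a.py | grep -E "drawer|boss|bolt"
```

```text
8.6333 [0.5085 0.1118 0.4218] [3.139  0.0062 3.081 ] [ 0.5944  0.0896 -0.3012  0.0019 -1.1735 -2.2265] [ 1.4601 -0.2214 -1.2883] 0.061383802145509404
drawer_front [295.1, 211.3] 0.84 [0.5347 0.1212 0.052 ]
boss_top [316.1, 339.5] 0.7 [0.6318 0.1326 0.13  ]
cuvettes_mid [124.2, 198.1] 0.84 [ 0.5174 -0.0678  0.018 ]
origin [0.4369 0.1169 0.4008] [-0.2742  0.0159  0.9615]
drawer_front scene [311.6 248.7] 0.41 
boss_top scene [290.8 251.7] 0.91 boss_top top [233.9 201.9] 0.6 [0.6309 0.1317 0.1306] [np.float64(0.006111271823366589), np.float64(0.006111271823366789)]
bolt_grip scene [286.2 243.6] 0.72 bolt_grip top [230.1 200.5] 0.58 [0.6377 0.1328 0.1765] [np.float64(0.0034010615710372565), np.float64(0.0034010615710373176)]
```

View pics/w2.png

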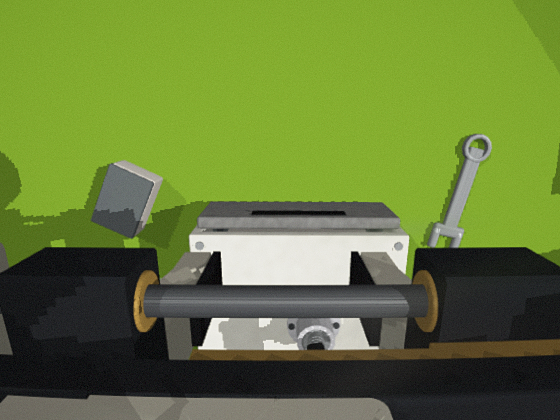

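The drawer's plate is now flush with the module front (plate row 205-225) and the boss is at (316,335). The press ended at about 12 N against the stop. Next I'll shift the wrist camera so it sees the wing.

move_arm:
  deltas:
    - [38,5,0,0,0,0]
    - [38,5,0,0,0,0]
    - [38,5,0,0,0,0]
    - [36,5,0,0,0,0]
    - [0,0,0,0,0,0]

```text
t: 10.55
eef_pos: [0.6595, 0.1318, 0.4163]
ee_rot: [-3.139, -0.002, 3.08]
force: [-0.5, -0.2, -0.5]
width: 0.0876
```

```bash
python3 w.py w3
python3 - <<'E'
from h import *
for t in ['bolt_grip','bolt_turn']:
  for k in arm.masks_of(t,'wrist')[:1]:
    c=cv2.minAreaRect(np.argwhere(k['pixels'])[:,::-1].astype(np.float32)); print(t,k['score'],k['pixels'].sum(),c)
im=cv2.imread('pics/w3.png')[60:260,180:420]; cv2.imwrite('pics/w3c.png',cv2.resize(im,None,fx=3,fy=3,interpolation=3))
E
```

```text
10.55 [0.6595 0.1318 0.4163] [-3.1395 -0.0017  3.08  ] [ 0.4867  0.349   0.0239  0.001  -1.2482 -2.1194] [-0.5469 -0.213  -0.5003] 0.08759029273504873
drawer_front [267.0, 54.1] 0.75 [0.5333 0.1224 0.052 ]
boss_top [282.8, 176.9] 0.81 [0.6327 0.1312 0.13  ]
bolt_grip [283.4, 188.9] 0.94 [0.6321 0.1322 0.178 ]
cuvettes_mid [81.8, 57.0] 0.83 [ 0.5157 -0.0665  0.018 ]
unit [269.9, 177.1] 0.71 [0.654 0.114 0.   ]
origin [0.5878 0.1369 0.3959] [-0.2663  0.0202  0.9637]
bolt_grip 0.9 1983 ((283.96417236328125, 193.09237670898438), (82.40485382080078, 26.19964599609375), 80.21759033203125)
bolt_turn 0.67 2045 ((284.1024475097656, 193.35557556152344), (84.07147979736328, 27.015316009521484), 77.6192398071289)
```

View pics/w3c.png

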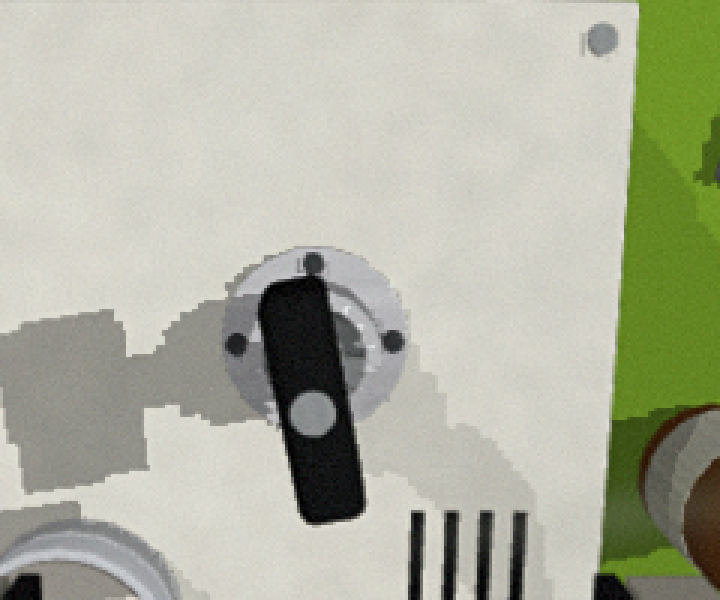

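Run:
```python
from h import *
C=cam('wrist')
for z in (.19,.194): 
  P=[plane(ray(C,(x/3+180,y/3+60)),z) for x,y in [(262,297),(326,280),(300,520),(364,508),(312,413),(313,264),(237,344),(392,341)]]
  d=P[2]-P[0];e=P[3]-P[1]; print(z,np.linalg.norm(d),np.linalg.norm(e),np.degrees(np.arctan2(d[1],d[0])),np.degrees(np.arctan2(e[1],e[0])),P[4],np.mean(P[:4],0))
```

```text
0.19 0.04654538820962525 0.047338267845630874 5.487208697826459 6.194878025002271 [0.63081225 0.13210841 0.19      ] [0.62906695 0.13251316 0.19      ]
0.194 0.04565804557333663 0.04643580972887179 5.487208697826451 6.194878025002263 [0.62988249 0.13218449 0.194     ] [0.62817047 0.13258153 0.194     ]
```

The wing's axis is at about (0.631, 0.132) with yaw of about +5.8°. The top face measures 47 mm, which agrees with the given 48 mm. I'll align and descend.

move_arm:
  deltas:
    - [-15,0,0,0,0,4.7]
    - [-13.5,0,0,0,0,4.6]
    - [0,0,-25,0,0,0]
    - [0,0,-25,0,0,0]
    - [0,0,-31,0,0,0]

```text
t: 11.37
eef_pos: [0.6256, 0.1312, 0.3405]
ee_rot: [3.14, 0.005, -3.039]
force: [0.5, 0.0, -0.3]
width: 0.0878
```

move_arm:
  deltas:
    - [0,0,0,0,0,0]
    - [0,0,0,0,0,0]
    - [0,0,0,0,0,0]
    - [0,0,0,0,0,0]
    - [0,0,0,0,0,0]
  claw: 255
  squeeze: 4

```text
t: 11.78
eef_pos: [0.6265, 0.1313, 0.3405]
ee_rot: [3.141, 0.003, -3.04]
force: [-0.1, 0.8, -0.1]
width: 0.0596
```

move_arm:
  deltas:
    - [0,0,0,0,0,0]
    - [0,0,0,0,0,0]
    - [0,0,0,0,0,0]
    - [0,0,0,0,0,0]
    - [0,0,0,0,0,0]

```text
t: 12.2
eef_pos: [0.6261, 0.1311, 0.3384]
ee_rot: [3.142, -0.0, -3.04]
force: [0.2, 0.4, -0.5]
width: 0.0265
```

move_arm:
  deltas:
    - [2.5,0.4,-1.5,0,0,0]
    - [2,0.4,-1,0,0,0]
    - [0,0,0,0,0,0]
    - [0,0,0,0,0,0]
    - [0,0,0,0,0,0]

```text
t: 12.62
eef_pos: [0.6306, 0.1317, 0.3357]
ee_rot: [-3.141, -0.0, -3.04]
force: [0.5, -2.4, -0.9]
width: 0.0142
```

move_arm:
  deltas:
    - [0,0,0,0,0,3]
    - [0,0,0.1,0,0,3]
    - [0,0,0.1,0,0,3]
    - [0,0,0.1,0,0,3]
    - [0,0,0,0,0,0]

```text
t: 13.03
eef_pos: [0.6306, 0.1314, 0.336]
ee_rot: [-3.141, -0.001, -2.829]
force: [2.1, -3.5, -0.4]
width: 0.0139
```

move_arm:
  deltas:
    - [0,0,0.1,0,0,4]
    - [0,0,0.1,0,0,4]
    - [0,0,0.1,0,0,4]
    - [0,0,0.1,0,0,0]
    - [0,0,0,0,0,0]

```text
t: 13.45
eef_pos: [0.6307, 0.131, 0.3364]
ee_rot: [-3.141, -0.001, -2.623]
force: [3.4, -6.3, -1.1]
width: 0.0146
```

```bash
cat > b.py <<'E'
from h import *
np.set_printoptions(precision=4,suppress=True)
st=arm.get_state();print(st['t'],st['eef_pos'],st['ee_rot'],st['q'],st['force'],st['moment'],st['width'])
arm.grab_frame('scene');arm.grab_frame('top');rs=[]
C=cam('scene')
for n in ['scene','top']:
    for t in ['bolt_grip']:
        r=arm.spot_point(t,n)
        if r: print(n,t,np.round(r[0]['xy'],1),r[0]['score'])
        m=arm.masks_of(t,n)
        if m: ys,xs=np.where(m[0]['pixels']);print(' mask',len(xs),xs.mean(),ys.mean(),ys.min(),ys.max())
for z in (.17,.18): print('proj',proj(C,(.631,.132,z)))
E
python3 b.py
```

```text
13.45 [0.6307 0.131  0.3364] [-3.1405 -0.001  -2.6232] [ 0.5075  0.3572 -0.1528  0.0012 -1.0617 -1.5605] [ 3.3837 -6.2503 -1.0814] [-2.2281 -0.8852 -0.1168] 0.014560651167333296
scene bolt_grip [406.6 348.1] 0.72
proj [289.1939 243.8223]
proj [289.3164 241.801 ]
```

move_arm:
  deltas:
    - [0.3,-0.5,0,0,0,0]
    - [0.2,-0.5,0,0,0,0]
    - [0,0,0.1,0,0,4]
    - [0,0,0.1,0,0,4]
    - [0,0,0,0,0,0]

```text
t: 14.17
eef_pos: [0.6311, 0.1303, 0.3365]
ee_rot: [-3.141, -0.001, -2.479]
force: [1.6, -6.0, -2.5]
width: 0.0145
```

move_arm:
  deltas:
    - [0,0,0.1,0,0,4]
    - [0,0,0.1,0,0,4]
    - [0,0,0.1,0,0,4]
    - [0,0,0.0,0,0,0]
    - [0,0,0,0,0,0]

```text
t: 14.58
eef_pos: [0.6314, 0.1301, 0.3369]
ee_rot: [-3.141, -0.001, -2.273]
force: [2.8, -7.8, -3.2]
width: 0.0145
```

move_arm:
  deltas:
    - [0.5,-0.8,0,0,0,0]
    - [0.5,-0.7,0,0,0,0]
    - [0,0,0,0,0,0]
    - [0,0,0,0,0,0]
    - [0,0,0,0,0,0]
  claw: 200

```text
t: 15.0
eef_pos: [0.632, 0.1297, 0.3372]
ee_rot: [3.142, 0.0, -2.272]
force: [0.6, 0.1, 0.7]
width: 0.0194
```

move_arm:
  deltas:
    - [0,0,0,0,0,0]
    - [0,0,0,0,0,0]
    - [0,0,0,0,0,0]
    - [0,0,0,0,0,0]
    - [0,0,0,0,0,0]
  claw: 255

```text
t: 15.42
eef_pos: [0.6321, 0.1295, 0.3372]
ee_rot: [3.142, 0.0, -2.272]
force: [-0.3, 0.9, 0.3]
width: 0.0141
```

```bash
python3 w.py w4
```

```text
15.4167 [0.6321 0.1295 0.3372] [ 3.1415  0.0003 -2.2721] [ 0.5039  0.3579 -0.1492 -0.0002 -1.0634 -1.2051] [-0.2612  0.9339  0.2691] 0.01414826276181801
drawer_front [386.5, 121.4] 0.71 [0.5329 0.1254 0.052 ]
boss_top [284.7, 291.8] 0.27 [0.6502 0.1502 0.13  ]
bolt_grip [285.5, 295.7] 0.81 [0.6346 0.1326 0.178 ]
unit [256.1, 196.0] 0.95 [0.6526 0.1122 0.    ]
origin [0.5858 0.075  0.3166] [-0.1736 -0.2035  0.9636]
```

View pics/w4.png

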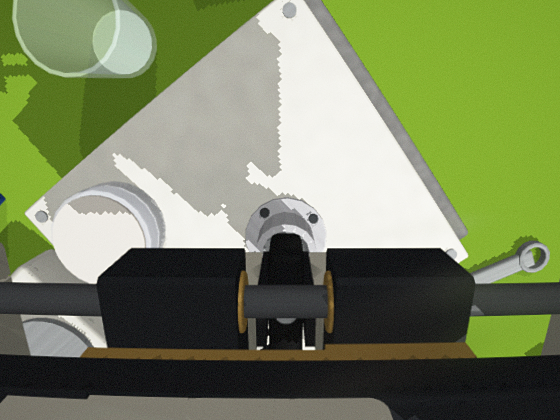

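The near end of the wing shows at (287,233) and the boss rim below it at (286,205), so I can check the wing's height against this.

```bash
cat > c.py <<'E'
from h import *
import sys
st=arm.get_state(); C=cam('wrist',st); y=st['ee_rot'][2]; u=np.array([np.cos(y),np.sin(y)])
print(st['t'],np.degrees(y),st['q'][5],st['force'],st['width'])
ax=np.array([.632,.130])
for dep in (0,1,2,4,6,8.5,12,16.5):
    o=[]
    for s in (1,-1):
      for h in (0,.030): o.append(proj(C,[*(ax+s*.024*u),.130+.034-dep/1e3+h]).round(1).tolist())
    print(dep,o)
im=arm.grab_frame('wrist');cv2.imwrite('pics/%s.png'%sys.argv[1],im[:,:,::-1])
for x in (282,286,290): print(im[190:262,x].mean(1).astype(int))
E
python3 c.py c1
```

```text
15.7167 -130.1819419973368 -1.2050781271778594 [-0.31774912  1.919614    1.27333829] 0.014171468800052213
0 [[286.2, 225.1], [286.3, 249.6], [286.2, 319.3], [286.3, 359.7]]
1 [[286.2, 224.5], [286.3, 248.6], [286.2, 318.2], [286.3, 358.1]]
2 [[286.2, 223.8], [286.3, 247.6], [286.2, 317.1], [286.2, 356.5]]
4 [[286.2, 222.5], [286.3, 245.7], [286.2, 314.9], [286.2, 353.4]]
6 [[286.2, 221.3], [286.3, 243.9], [286.2, 312.7], [286.2, 350.4]]
8.5 [[286.2, 219.7], [286.3, 241.6], [286.2, 310.1], [286.2, 346.7]]
12 [[286.2, 217.7], [286.3, 238.6], [286.2, 306.6], [286.2, 341.8]]
16.5 [[286.2, 215.1], [286.3, 235.0], [286.2, 302.2], [286.2, 335.7]]
[242 239 200 161 165 170 172 163 138 210 223 175 155 152 156 155 156 154
 154 148 150 146 127 116 114 114 112 114 116 118 119 117 114 115 143 213
 165 141 140 140 163 154  92  49  12   4  17  11  17  11  20  20  23  17
  12  17  14  15  25  13  14  16  17   7  15  15  17  21  15  13  10  20]
[241 242 243 244 184 164 167 138 168 221 219 218 225 224 217 170 150 149
 153 148 154 159 123 120 111 117 120 120 122 119 117 116 116 120 154 216
 218 213 214 214 221 198 159  61  12  18  11  18  18  12  20  19  15  19
  20  24  19  16  21  22  18  14  11  18  13  19   9  20  19  21  17  21]
[241 240 243 245 244 202 167 153 130 210 218 215 214 215 217 216 219 222
 218 173 150 151 141 115 117 115 117 115 119 119 118 117 122 113 130 202
 220 220 218 216 220 217 182  86  11  10   5   7  12   6  16  20  21  16
  24  12  25  20  17  12  15  17  10  16  15  20  21  26  18  19  17  21]
```

Edge row of 232.5 is consistent with not having dropped yet, and a drop would move it about 5 px. I'll carry on backward.

move_arm:
  deltas:
    - [0,0,0.1,0,0,4]
    - [0,0,0.1,0,0,4]
    - [0,0,0.1,0,0,4]
    - [0,0,0.1,0,0,3]
    - [0,0,0,0,0,0]

```text
t: 16.18
eef_pos: [0.6325, 0.1291, 0.3376]
ee_rot: [-3.141, 0.0, -2.008]
force: [2.5, 0.1, -1.6]
width: 0.0141
```

move_arm:
  deltas:
    - [0,0,0,0,0,0]
    - [0,0,0,0,0,0]
    - [0,0,0,0,0,0]
    - [0,0,0,0,0,0]
    - [0,0,0,0,0,0]
  claw: 205

```text
t: 16.6
eef_pos: [0.632, 0.1294, 0.3375]
ee_rot: [3.141, -0.0, -2.011]
force: [0.6, 1.2, 0.8]
width: 0.0172
```

```bash
python3 c.py c2 | grep -v '\[\['
```

```text
16.6 -115.21267140433675 -0.9438029140710628 [0.57351308 1.21163793 0.78853156] 0.017233310170468027
[164 165 170 168 170 171 173 136 129 155 153 146 151 154 148 144 145 148
 148 144 149 147 131 119 120 117 116 117 117 117 116 116 115 112 137 226
 224 222 215 168 164 139  96  91  19   6  13  16  17  14  18   8   4  17
  13  16  21  19  15  15  18  15  17  15  13  16  11  18  17  17  22  22]
[243 245 247 245 199 166 168 171 130 163 160 160 151 154 149 146 152 148
 150 156 148 145 132 113 118 114 115 116 115 120 115 115 118 112 115 159
 223 219 222 222 221 220 103  90  27   8  19  15  25  16  17  14  15  16
  13  11   8  12  25  21  16   9  18   8  17   8  16  14  24  17  21  15]
[240 242 245 244 181 166 168 172 144 154 178 169 151 148 154 151 156 155
 158 158 148 156 143 116 109 109 108 113 108 106 110 102 111 109 122 195
 221 217 219 215 218 222 210 156  29   3  13  17  15  17  21  15  20  24
  20  15  19  20  12  20  11  15  12   0  19  15  12  15  19  18  21  21]
```

move_arm:
  deltas:
    - [0,0,0,0,0,4]
    - [0,0,0,0,0,4]
    - [0,0,0,0,0,4]
    - [0,0,0,0,0,4]
    - [0,0,0,0,0,0]

```text
t: 17.07
eef_pos: [0.6324, 0.1289, 0.3377]
ee_rot: [-3.141, -0.001, -1.728]
force: [1.8, -3.1, -0.1]
width: 0.0172
```

```bash
python3 c.py c3 | grep -v '\[\['
```

```text
17.0667 -99.03006322677122 -0.6611967520027925 [ 1.80345305 -3.05908139 -0.08710223] 0.017234622364214452
[168 166 164 169 167 166 170 163 118 153 152 118  50  42  42  48  45  43
  42  45  72 145 141 111 108 110 110 107 107 105 106 105 100 112 111 137
 143 140 142 147 143 147  95  59   3   9  20   6  19  13  22  16   5  19
  10   3  13  15  11  16  21  12   4  14  11  15  10  17  23  11   9   6]
[168 168 165 168 167 168 172 168 126 139 151 144 142 145 144 148 150 145
 145 146 142 148 123 110 107 102 106 104 102 105 102 107 100 102 116 142
 144 136 139 146 143 128  98  85  23  18  10  22  19  18  18  19  12  22
  14  22  15  19  15   2  13  17  12  10   9  14  15  15  13  12  15  16]
[167 170 166 169 169 170 165 166 141 134 152 145 147 142 144 144 142 146
 139 139 143 145 145 121 111 115 117 109 113 114 114 112 115 113 111 156
 226 219 222 217 223 220 218 108  65  15   6  15  23   9  16  13  18  17
  19  19  16  17  16  15  15  12  12   2   8  11  18  14  22  14  11   8]
```

move_arm:
  deltas:
    - [0,0,0,0,0,4]
    - [0,0,0,0,0,4]
    - [0,0,0,0,0,4]
    - [0,0,0,0,0,3]
    - [0,0,0,0,0,0]

```text
t: 17.53
eef_pos: [0.6326, 0.1294, 0.3378]
ee_rot: [-3.14, 0.0, -1.469]
force: [3.7, -2.3, -1.3]
width: 0.0172
```

```bash
python3 c.py c4 | grep -v '\[\['
```

```text
17.5333 -84.16580193346208 -0.4020169920379349 [ 3.68536853 -2.31862874 -1.33991227] 0.017190343045847337
[162 166 160 166 163 161 129 125 156 140 150 148 131 126 122 125 146 143
 134 123 136  93 100 105 107 103 104 101 103 104  99 104 107 137 143 148
 115  23   9  12   7  13  13   7  21  11  11  17   4  14  10  15  16  13
  16   6  18  12  15  19  13  21  18  12  20  11  16  13  22  25  30  33]
[165 166 159 162 167 161 129 124 153 134  77  40  39  43  46  41  42  41
  51 103 141 115 106 105 106 106 107 107 109 106 105 105 110 123 138 145
 141  47   0   4  17   4  16  10  13  13  16  11  17  23  13  18  16  15
  15  12  17  12  21  19  18   8  17  17  14  14  16  13  12  18  33  27]
[163 161 166 163 163 163 140 120 153 141  49  38  42  44  46  40  42  33
  51 113 149 132 105 102 108 106 101 103 104 104 103 105  99 103 131 145
 139  65  10   0  12  13  18  17  14   5   9  16  19  12  18  21   9  12
  22  14  21  15  18  13  17  15  19  17  21  14  16  16   7  18  28  35]
```

Run:
```python
import cv2,numpy as np
a=[cv2.imread(f'pics/c{i}.png')[170:370,210:360] for i in (3,4)]
cv2.imwrite('pics/v7.png',cv2.resize(np.hstack(a),None,fx=2.6,fy=2.6,interpolation=3))
```

```text
(no output)
```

View pics/v7.png

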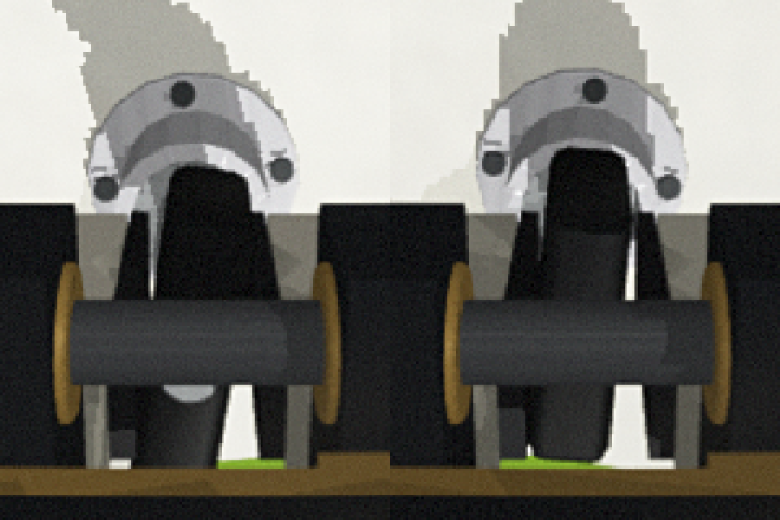

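The right frame shows the wing clearly lower (end edge from 233 to 227 px, rear end now in view). It has dropped. I'll open, regrip from the other side with a half turn, then turn forward.

move_arm:
  deltas:
    - [0,0,0,0,0,0]
    - [0,0,0,0,0,0]
    - [0,0,0,0,0,0]
    - [0,0,-3,0,0,0]
    - [0,0,-3,0,0,0]
  claw: 0

```text
t: 18.0
eef_pos: [0.6319, 0.1295, 0.3313]
ee_rot: [3.142, 0.0, -1.47]
force: [0.1, -0.9, -0.4]
width: 0.0452
```

move_arm:
  deltas:
    - [0,0,-2,0,0,7]
    - [0,0,-2,0,0,7]
    - [0,0,0,0,0,7]
    - [0,0,0,0,0,7]
    - [0,0,0,0,0,7]

```text
t: 18.42
eef_pos: [0.6318, 0.1294, 0.3269]
ee_rot: [3.141, 0.0, -0.853]
force: [-0.2, -0.0, -0.1]
width: 0.0781
```

move_arm:
  deltas:
    - [0,0,0,0,0,7]
    - [0,0,0,0,0,7]
    - [0,0,0,0,0,7]
    - [0,0,0,0,0,7]
    - [0,0,0,0,0,7]

```text
t: 18.83
eef_pos: [0.6319, 0.1294, 0.327]
ee_rot: [3.141, 0.001, -0.242]
force: [0.5, -0.7, 0.5]
width: 0.0879
```

move_arm:
  deltas:
    - [0,0,0,0,0,7]
    - [0,0,0,0,0,7]
    - [0,0,0,0,0,7]
    - [0,0,0,0,0,7]
    - [0,0,0,0,0,7]

```text
t: 19.25
eef_pos: [0.6318, 0.1294, 0.327]
ee_rot: [-3.141, 0.001, 0.369]
force: [-0.1, 0.7, 0.4]
width: 0.0877
```

move_arm:
  deltas:
    - [0,0,0,0,0,7]
    - [0,0,0,0,0,7]
    - [0,0,0,0,0,7]
    - [0,0,0,0,0,7]
    - [0,0,0,0,0,7]

```text
t: 19.67
eef_pos: [0.6318, 0.1294, 0.327]
ee_rot: [-3.141, 0.001, 0.98]
force: [0.1, -0.5, -0.2]
width: 0.0878
```

move_arm:
  deltas:
    - [0,0,0,0,0,7]
    - [0,0,0,0,0,7]
    - [0,0,0,0,0,7]
    - [0,0,0,0,0,7]
    - [0,0,0,0,0,7]
  claw: 255
  squeeze: 5

```text
t: 20.08
eef_pos: [0.6318, 0.1294, 0.327]
ee_rot: [-3.141, 0.0, 1.591]
force: [-0.2, 0.2, -0.2]
width: 0.0598
```

move_arm:
  deltas:
    - [0,0,0,0,0,0]
    - [0,0,0,0,0,0]
    - [0,0,0,0,0,0]
    - [0,0,0,0,0,0]
    - [0,0,0,0,0,0]

```text
t: 20.5
eef_pos: [0.632, 0.1294, 0.3274]
ee_rot: [-3.141, 0.0, 1.583]
force: [1.1, -0.7, -0.3]
width: 0.0261
```

move_arm:
  deltas:
    - [0,0,0,0,0,0]
    - [0,0,0,0,0,0]
    - [0,0,0,0,0,0]
    - [0,0,0,0,0,0]
    - [0,0,0,0,0,0]

```text
t: 20.92
eef_pos: [0.6332, 0.1294, 0.3278]
ee_rot: [3.138, -0.0, 1.585]
force: [5.6, -1.2, -2.5]
width: 0.0146
```

```bash
python3 c.py c5
```

```text
20.9167 90.78649288138583 2.651446692672635 [ 5.59254311 -1.24641578 -2.54732414] 0.014610712886885332
0 [[280.4, 232.1], [279.5, 260.1], [280.8, 330.4], [280.1, 375.7]]
1 [[280.4, 231.4], [279.5, 259.0], [280.8, 329.2], [280.2, 373.9]]
2 [[280.4, 230.6], [279.6, 257.9], [280.9, 328.0], [280.2, 372.1]]
4 [[280.5, 229.2], [279.6, 255.7], [280.9, 325.5], [280.2, 368.6]]
6 [[280.5, 227.8], [279.7, 253.5], [280.9, 323.2], [280.3, 365.2]]
8.5 [[280.6, 226.0], [279.8, 251.0], [281.0, 320.3], [280.4, 361.1]]
12 [[280.6, 223.7], [279.9, 247.5], [281.0, 316.4], [280.4, 355.5]]
16.5 [[280.7, 220.9], [280.0, 243.3], [281.1, 311.5], [280.5, 348.8]]
[217 214 181 209 219 212 211 212 206 201 203 202 200 197 194 195 192 172
 142 141 144 144 146 145 149 157 161 156 153 168 196 228 224  74  12  14
  17  13  16  14  24  14  19  14  14  11  25  25  15  22  20  25  20  21
  27  29  30  36  27  17  23  27  22  23  17  24  26  18  18  21  22  16]
[217 196 173 229 215 133  56  63  71  68  59  58  58  62  55  92 131 177
 162 155 159 159 160 163 161 156 156 162 161 168 193 201 194  69  12  11
  18  21  12  16  17  18   8  16  11  19  18  17  18  20  20  22  26  30
  24  31  31  30  32  25  25  28  22  20  19  21  20  20  20  16  18  16]
[221 208 168 206 215 181  76  62  71  61  60  65  62  58  71  96 135 185
 166 157 163 159 160 156 158 160 159 157 153 160 186 201 191  65  12  19
  14  12  12  22  17  19  14  18  15  17  26  17  29  20  23  21  22  23
  28  32  28  31  32  29  19  23  25  22  21  17  22  24  18  19  22  26]
```

move_arm:
  deltas:
    - [0.8,0,0,0,0,0]
    - [0.7,0,0,0,0,0]
    - [0,0,-0.1,0,0,-6]
    - [0,0,-0.15,0,0,-6]
    - [0,0,-0.15,0,0,-6]

```text
t: 21.38
eef_pos: [0.6334, 0.1295, 0.3271]
ee_rot: [-3.141, -0.0, 1.265]
force: [-0.6, 0.5, 0.1]
width: 0.0139
```

move_arm:
  deltas:
    - [0,0,-0.15,0,0,-6.5]
    - [0,0,-0.15,0,0,-6.5]
    - [0,0,-0.15,0,0,-6.5]
    - [0,0,-0.15,0,0,-6.5]
    - [0,0,-0.15,0,0,-6.5]

```text
t: 21.8
eef_pos: [0.6327, 0.1299, 0.3263]
ee_rot: [-3.14, 0.001, 0.698]
force: [-4.4, 3.8, 3.5]
width: 0.0139
```

move_arm:
  deltas:
    - [0,0,-0.15,0,0,-6.5]
    - [0,0,-0.15,0,0,-6.5]
    - [0,0,-0.15,0,0,-6.5]
    - [0,0,-0.15,0,0,-6.5]
    - [0,0,-0.15,0,0,-6.5]

```text
t: 22.22
eef_pos: [0.6323, 0.1306, 0.3254]
ee_rot: [-3.139, 0.002, 0.131]
force: [-6.3, 8.8, 2.4]
width: 0.0144
```

move_arm:
  deltas:
    - [-0.6,0.9,0,0,0,0]
    - [-0.6,0.8,-0.15,0,0,-6.5]
    - [0,0,-0.15,0,0,-6.5]
    - [0,0,-0.15,0,0,-6.5]
    - [0,0,-0.15,0,0,-6.5]

```text
t: 22.63
eef_pos: [0.6319, 0.1321, 0.325]
ee_rot: [-3.14, 0.001, -0.323]
force: [-2.9, 5.9, 2.4]
width: 0.0144
```

move_arm:
  deltas:
    - [0,0,-0.15,0,0,-6.5]
    - [0,0,-0.15,0,0,-6.5]
    - [0,0,-0.15,0,0,-6.5]
    - [0,0,-0.15,0,0,-6.5]
    - [0,0,-0.15,0,0,-6.5]

```text
t: 23.05
eef_pos: [0.6323, 0.1328, 0.3244]
ee_rot: [-3.139, 0.002, -0.89]
force: [-0.1, 8.9, -0.5]
width: 0.0139
```

move_arm:
  deltas:
    - [0,0.9,0,0,0,0]
    - [0,0.9,-0.15,0,0,-6.5]
    - [0,0,-0.15,0,0,-6.5]
    - [0,0,-0.15,0,0,-6.5]
    - [0,0,-0.15,0,0,-6.5]

```text
t: 23.47
eef_pos: [0.633, 0.1338, 0.324]
ee_rot: [-3.139, 0.001, -1.343]
force: [3.1, 3.8, -1.4]
width: 0.0139
```

move_arm:
  deltas:
    - [0,0,-0.15,0,0,-6.5]
    - [0,0,-0.15,0,0,-6.5]
    - [0,0,-0.15,0,0,-6.5]
    - [0,0,-0.15,0,0,-6.5]
    - [0,0,-0.15,0,0,-6.5]

```text
t: 23.88
eef_pos: [0.6337, 0.1338, 0.3235]
ee_rot: [-3.138, 0.003, -1.911]
force: [7.4, 1.9, -2.8]
width: 0.0138
```

move_arm:
  deltas:
    - [0.8,0,0,0,0,0]
    - [0.7,0.3,-0.15,0,0,-6.5]
    - [0,0,-0.2,0,0,-6.5]
    - [0,0,-0.2,0,0,-6.5]
    - [0,0,-0.2,0,0,-6.5]

```text
t: 24.3
eef_pos: [0.6349, 0.1335, 0.3228]
ee_rot: [-3.14, 0.003, -2.364]
force: [6.7, 0.2, -1.2]
width: 0.0143
```

move_arm:
  deltas:
    - [0.3,-0.2,-0.2,0,0,-6.5]
    - [0.3,-0.2,-0.2,0,0,-6.5]
    - [0,-0.2,-0.2,0,0,-6.5]
    - [0,-0.2,-0.2,0,0,-6.5]
    - [0,-0.2,-0.2,0,0,-6.5]

```text
t: 24.72
eef_pos: [0.6355, 0.1324, 0.322]
ee_rot: [-3.142, 0.003, -2.932]
force: [6.1, -0.9, -1.7]
width: 0.0141
```

```bash
python3 c.py c6
```

```text
24.7167 -167.97630120429338 -1.8672084236655182 [ 6.13247216 -0.88896414 -1.72644821] 0.014116923598193583
0 [[280.5, 225.3], [279.1, 253.6], [281.0, 328.6], [279.8, 376.1]]
1 [[280.5, 224.6], [279.2, 252.4], [281.0, 327.4], [279.9, 374.2]]
2 [[280.6, 223.9], [279.2, 251.3], [281.0, 326.1], [279.9, 372.3]]
4 [[280.6, 222.4], [279.3, 249.0], [281.1, 323.6], [280.0, 368.6]]
6 [[280.7, 221.0], [279.4, 246.9], [281.1, 321.1], [280.1, 365.1]]
8.5 [[280.8, 219.3], [279.6, 244.2], [281.2, 318.1], [280.2, 360.7]]
12 [[280.9, 217.0], [279.7, 240.7], [281.3, 314.0], [280.3, 354.9]]
16.5 [[281.0, 214.2], [280.0, 236.5], [281.4, 309.1], [280.5, 347.8]]
[234 236 236 236 146 136 221 212 211 213 210 209 208 206 212 211 206 215
 207 137 125 112 110 113 110 107 111 110 111 109 112 110 116 113  20   9
  11  10  11  17  17  13  13  12  16   6   8  18  20   3  11  15  18   9
   9  16  13  15  16  18  14  24  17  16  19  16  10  15   9  20  15  22]
[234 233 235 233 152 170 218 212 211 212 199 201 201 203 192 156 206 211
 213 202 116 108 110 108 113 116 107 112 109 107 109 112 113 130  20   0
  13  15  15  14  17  12   8  13  13  12   2   7  14   9  21  13  21  16
  14  22  19  20  20  21  20  18  21  14  10  21  13  18  17  20  12  11]
[233 235 236 236 155 165 221 216 218 210 202 150  74  77  85 105 149 191
 149 146 170 126 117 124 125 123 125 119 110 106 109 110 108 112  26  12
  12  16  21  11  16   3  12   9  16  16  21   8  23  12  11  23  15  14
  19  19  19  21  16  14  17  18  10  18  23  15  18  15  21  15  13  24]
```

move_arm:
  deltas:
    - [0.3,-0.1,-0.15,0,0,-6]
    - [0.3,-0.1,-0.15,0,0,-6]
    - [0.2,0,-0.15,0,0,-6]
    - [0,-0.2,-0.15,0,0,-6]
    - [0,-0.2,-0.15,0,0,-6]

```text
t: 25.18
eef_pos: [0.6359, 0.1314, 0.3212]
ee_rot: [3.141, 0.002, 2.828]
force: [3.6, -1.9, 1.2]
width: 0.0139
```

move_arm:
  deltas:
    - [0,-0.2,-0.15,0,0,-6]
    - [0,-0.2,-0.15,0,0,-6]
    - [0,-0.2,-0.15,0,0,-6]
    - [0,-0.2,-0.15,0,0,-6]
    - [0,-0.2,-0.15,0,0,-6]

```text
t: 25.6
eef_pos: [0.6355, 0.1303, 0.3204]
ee_rot: [3.141, 0.001, 2.304]
force: [0.8, -1.7, 1.3]
width: 0.0142
```

move_arm:
  deltas:
    - [0,0,0,0,0,0]
    - [0,0,0,0,0,0]
    - [0,0,0,0,0,0]
    - [0,0,0,0,0,0]
    - [0,0,0,0,0,0]
  claw: 0

```text
t: 26.02
eef_pos: [0.6351, 0.1306, 0.3195]
ee_rot: [-3.141, -0.0, 2.311]
force: [0.6, -0.5, -0.6]
width: 0.042
```

Opened to verify depth; lifting for a look.

move_arm:
  deltas:
    - [0,0,0,0,0,0]
    - [0,0,15,0,0,0]
    - [0,0,25,0,0,0]
    - [5,-6,30,0,0,0]
    - [15,-16,30,0,0,0]

```text
t: 26.43
eef_pos: [0.6542, 0.1097, 0.4208]
ee_rot: [-3.141, -0.001, 2.312]
force: [1.5, 0.3, -0.5]
width: 0.0751
```

move_arm:
  deltas:
    - [0,0,0,0,0,0]
    - [0,0,0,0,0,0]
    - [0,0,0,0,0,0]
    - [0,0,0,0,0,0]
    - [0,0,0,0,0,0]

```text
t: 26.85
eef_pos: [0.6549, 0.1088, 0.4184]
ee_rot: [-3.14, -0.001, 2.31]
force: [-0.2, -0.8, 0.0]
width: 0.0873
```

```bash
python3 w.py w5
python3 - <<'E'
from h import *
k=arm.masks_of('bolt_grip','wrist')[0]; P=k['pixels'];ys,xs=np.where(P);print(k['score'],P.sum(),xs.min(),xs.max(),ys.min(),ys.max())
im=cv2.imread('pics/w5.png')[100:270,190:400]; cv2.imwrite('pics/w5c.png',cv2.resize(im,None,fx=3.5,fy=3.5,interpolation=3))
E
```

```text
26.85 [0.6549 0.1088 0.4184] [-3.1397 -0.0008  2.3098] [ 0.4576  0.3335  0.0066 -0.0002 -1.2459 -2.8601] [-0.2469 -0.8499  0.0441] 0.08733723346176452
drawer_front [198.1, 94.1] 0.84 [0.5333 0.1213 0.052 ]
bolt_grip [286.8, 175.2] 0.81 [0.6315 0.1359 0.178 ]
cuvettes_mid [89.4, 215.2] 0.97 [ 0.515  -0.0672  0.018 ]
origin [0.6066 0.1629 0.3979] [-0.1791  0.2008  0.9631]
0.94 1613 275 298 141 218
```

View pics/w5c.png

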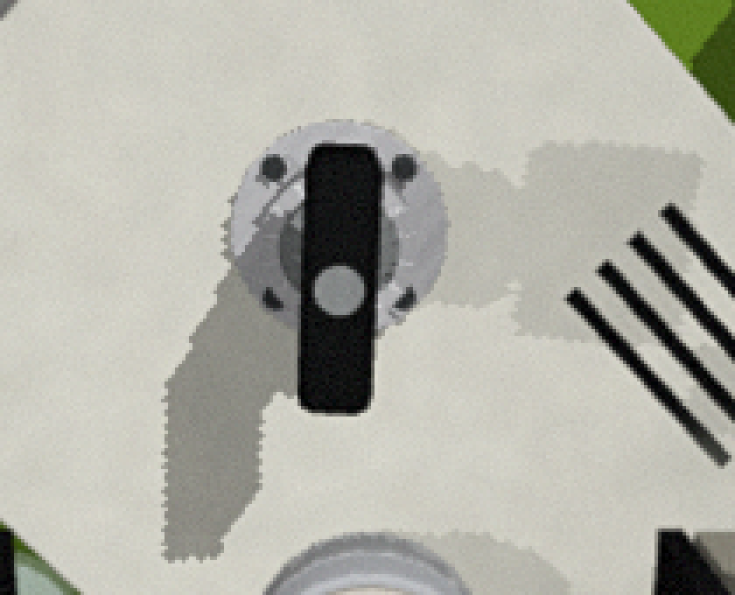

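The wing is in line with the hand (vertical in the view). Its cap is at (287,183) and the boss centre at (286.5,165). I'll get its height from that parallax, using the earlier view as reference.

Run:
```python
from h import *
def f(st,cap,boss):
    C=cam('wrist',st); b=plane(ray(C,boss),.130)
    zs=np.linspace(.13,.21,801); e=[np.linalg.norm(plane(ray(C,cap),z)[:2]-b[:2]) for z in zs]
    i=np.argmin(e); print('boss',b.round(4),'cap z',zs[i],'err',e[i])
s3={'eef_pos':[0.6595,.1318,.4163],'ee_rot':[-3.1395,-.0017,3.08]}; s5={'eef_pos':[0.6549,.1088,.4184],'ee_rot':[-3.1397,-.0008,2.3098]}
f(s3,(284,197.7),(285,172.7)); f(s5,(286.9,182.9),(286.5,165.1))
C=cam('wrist',s5)
for z in (.178,.194): 
    a,b=[plane(ray(C,(x/3.5+190,y/3.5+100)),z) for x,y in((344,143),(334,414))]; print(z,np.linalg.norm(a-b),np.degrees(np.arctan2(*(b-a)[1::-1])), (a+b)/2)
```

```text
boss [0.6293 0.1333 0.13  ] cap z 0.21 err 0.0007533689800577465
boss [0.6316 0.1355 0.13  ] cap z 0.20179999999999998 err 0.00020717761567668426
0.178 0.04900569824999998 -49.696151038727685 [0.63383774 0.13337906 0.178     ]
0.194 0.04544046722298784 -49.69615103872762 [0.63185362 0.13552714 0.194     ]
```

move_arm:
  deltas:
    - [16,15,0,0,0,0]
    - [16,15,0,0,0,0]
    - [0,0,0,0,0,0]
    - [0,0,0,0,0,0]
    - [0,0,0,0,0,0]

```text
t: 27.62
eef_pos: [0.6871, 0.1385, 0.4193]
ee_rot: [-3.141, -0.0, 2.31]
force: [-0.7, 0.5, 0.2]
width: 0.0877
```

```bash
cat > d.py <<'E'
from h import *
np.set_printoptions(precision=4,suppress=True)
s3={'eef_pos':[0.6595,.1318,.4163],'ee_rot':[-3.1395,-.0017,3.08]}
s5={'eef_pos':[0.6549,.1088,.4184],'ee_rot':[-3.1397,-.0008,2.3098]};s6=arm.get_state();print(s6['eef_pos'],s6['ee_rot'])
cv2.imwrite('pics/w6.png',arm.grab_frame('wrist')[:,:,::-1])
r6=arm.spot_point('bolt_grip','wrist')[0]['xy'];print(r6)
def cap(n,c):
    g=cv2.imread(f'pics/{n}.png',0); x0,y0=int(c[0])-25,int(c[1])-45
    p=g[y0:y0+90,x0:x0+50]; bar=(p<45).astype(np.uint8)
    k,l,s,_=cv2.connectedComponentsWithStats(bar); i=1+np.argmax(s[1:,4]); m=(l==i).astype(np.uint8)
    ct=max(cv2.findContours(m,0,1)[0],key=cv2.contourArea); f=np.zeros_like(m);cv2.drawContours(f,[ct],-1,1,-1)
    hole=cv2.erode(f,np.ones((3,3)))&(p>70); k,l,s,_=cv2.connectedComponentsWithStats(hole.astype(np.uint8)); j=1+np.argmax(s[1:,4])
    w=np.where(cv2.dilate((l==j).astype(np.uint8),np.ones((3,3)))>0,np.clip(p.astype(float)-20,0,None),0); Y,X=np.mgrid[:90,:50]
    print(n,'hole',s[j],cv2.minAreaRect(ct)); return ((w*X).sum()/w.sum()+x0,(w*Y).sum()/w.sum()+y0)
C5=cam('wrist',s5);C6=cam('wrist',s6)
c3=cap('w3',(284,193));c5=cap('w5',(287,180));c6=cap('w6',r6);print(c3,c5,c6)
print('cap now',tri([ray(C5,c5),ray(C6,c6)]))
for z in (.17,.175,.18,.185,.19,.195): print(z,plane(ray(cam('wrist',s3),c3),z)[:2],plane(ray(C5,c5),z)[:2],plane(ray(C6,c6),z)[:2])
E
python3 d.py
```

```text
[0.6871 0.1385 0.4193] [-3.1408 -0.0002  2.3095]
[221.9, 177.7]
w3 hole [ 17  42  16  16 191] ((24.250553131103516, 44.69036865234375), (82.00187683105469, 24.090682983398438), 79.2156982421875)
w5 hole [ 18  41  14  14 167] ((24.2794132232666, 44.132354736328125), (21.689708709716797, 75.96154022216797), 2.726310968399048)
w6 hole [ 13  44  15  14 167] ((24.0, 47.5), (75.0, 26.0), 90.0)
(np.float64(283.8477775794359), np.float64(197.44238664762585)) (np.float64(286.3805872157151), np.float64(182.54897841273177)) (np.float64(216.22426679037164), np.float64(182.67810937580538))
cap now (array([0.6344, 0.1323, 0.1784]), [np.float64(2.2368174339269522e-05), np.float64(2.23681743393665e-05)])
0.17 [0.639  0.1321] [0.6355 0.1312] [0.6343 0.13  ]
0.175 [0.6379 0.1322] [0.6348 0.1319] [0.6344 0.1314]
0.18 [0.6367 0.1323] [0.6342 0.1326] [0.6345 0.1328]
0.185 [0.6356 0.1324] [0.6336 0.1333] [0.6346 0.1341]
0.19 [0.6344 0.1325] [0.6329 0.134 ] [0.6347 0.1355]
0.195 [0.6333 0.1326] [0.6323 0.1347] [0.6348 0.1369]
```

Triangulation puts the cap at z = 0.178 on the axis (0.634, 0.132), which means a depth of about 15.7 mm. That agrees with roughly 0.9 turn past the drop. I'll regrasp firmly.

move_arm:
  deltas:
    - [-26,-3,0,0,0,0]
    - [-26.5,-3.2,0,0,0,0]
    - [0,0,-20,0,0,0]
    - [0,0,-20,0,0,0]
    - [0,0,-20,0,0,0]

```text
t: 28.13
eef_pos: [0.6339, 0.1318, 0.3605]
ee_rot: [3.139, 0.001, 2.309]
force: [0.5, -0.4, -0.4]
width: 0.0876
```

move_arm:
  deltas:
    - [0,0,-15,0,0,0]
    - [0,0,-12,0,0,0]
    - [0,0,-9,0,0,0]
    - [0,0,0,0,0,0]
    - [0,0,0,0,0,0]

```text
t: 28.55
eef_pos: [0.6349, 0.1322, 0.3239]
ee_rot: [-3.141, 0.0, 2.309]
force: [0.6, -0.2, 1.0]
width: 0.0876
```

move_arm:
  deltas:
    - [0,0,0,0,0,0]
    - [0,0,0,0,0,0]
    - [0,0,0,0,0,0]
    - [0,0,0,0,0,0]
    - [0,0,0,0,0,0]
  claw: 255
  squeeze: 15

```text
t: 28.97
eef_pos: [0.6348, 0.1324, 0.3241]
ee_rot: [3.141, 0.0, 2.309]
force: [0.8, -0.2, 0.5]
width: 0.0595
```

move_arm:
  deltas:
    - [0,0,0,0,0,0]
    - [0,0,0,0,0,0]
    - [0,0,0,0,0,0]
    - [0,0,0,0,0,0]
    - [0,0,0,0,0,0]

```text
t: 29.38
eef_pos: [0.6348, 0.1323, 0.3236]
ee_rot: [-3.141, -0.0, 2.309]
force: [0.3, 0.8, -0.5]
width: 0.0262
```

move_arm:
  deltas:
    - [0,0,0,0,0,0]
    - [0,0,0,0,0,0]
    - [0,0,0,0,0,0]
    - [0,0,0,0,0,0]
    - [0,0,0,0,0,0]

```text
t: 29.8
eef_pos: [0.6346, 0.132, 0.3236]
ee_rot: [-3.141, 0.0, 2.309]
force: [-2.7, -2.1, 1.8]
width: 0.014
```

move_arm:
  deltas:
    - [0,0,0,0,0,0]
    - [0,0,0,0,0,0]
    - [0,0,0,0,0,0]
    - [0,0,0,0,0,0]
    - [0,0,0,0,0,0]

```text
t: 30.22
eef_pos: [0.6346, 0.1321, 0.3236]
ee_rot: [-3.141, -0.0, 2.309]
force: [-2.8, -5.9, 1.5]
width: 0.0139
```

```bash
python3 w.py w7
```

```text
30.2167 [0.6346 0.1321 0.3236] [-3.1407 -0.      2.3092] [ 0.5056  0.3741 -0.1583  0.0002 -1.0393 -2.9089] [-2.8086 -5.857   1.4775] 0.01386166396216905
drawer_front [165.9, 130.2] 0.59 [0.5318 0.1224 0.052 ]
bolt_grip [287.0, 288.2] 0.74 [0.6304 0.1383 0.178 ]
cuvettes_mid [40.5, 277.7] 0.92 [ 0.5163 -0.0674  0.018 ]
origin [0.5863 0.1862 0.3031] [-0.1801  0.2008  0.9629]
```

View pics/w7.png

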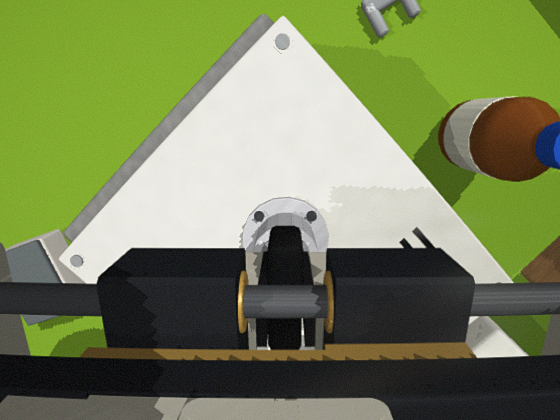

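The wing is held between the pads (287,235-345), the drawer front is flush, and the bystanders in view are in place. Handing in.

```bash
python3 -c "
from station import arm
print(arm.job_done()); s=arm.get_state(); print(s['t'],s['force'],s['width'])"
```

```text
the job is handed in; nothing more can be done
None
the job is handed in; nothing more can be done
```

I finished the job and handed it in after about 30 s of the 72 s; no verdict is reported.

- **Drawer:** I pushed it through the detent (about 13 N at the hump, then the force fell away) and pressed it against its stop with about 12 N. It still looked flush with the module in the last picture.
- **Bolt, backward:** I turned it back about 86–90°, finishing with the jaws slightly open so it could fall. The wing then stood visibly lower in the wrist camera, by about 6 pixels.
- **Bolt, forward:** I regripped and turned it forward about 318°, roughly 0.9 turn. That is a little short of a full turn, because the wrist joint was near its limit. Two wrist-camera views put the top of the wing at z = 0.178 m, a depth of about 15.7 mm, inside the 13.5–18.6 mm band.
- **Final grip:** I regrasped the wing at 15 N. The opening read 13.9 mm on the 14 mm bar, and nothing was moving.

**Checks that disagreed or fell short:**
- A height estimate from the boss-to-cap offset in single pictures was too noisy: it gave 0.202 m now, and its reading for the start ran off the end of its range. I relied on the two-view measurement instead.
- Side forces of up to about 10 N showed while turning, from small centring errors, and about 6 N remained at the final grip.
- The bystanders I could see looked undisturbed, and the cuvette box read the same place within about 2 mm in the wrist views after the drawer push. I did not re-measure the others.

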